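# Hang the steel roller in its bench stand

## Robot

A 7-joint arm with a two-finger parallel gripper is mounted at the origin on a cart in front of the work surface, level with it; the furniture and walls round the work are solid. World frame = base frame: x ahead of the robot, y to its left, z up, the work surface at z = 0. Lengths are in m, angles in rad, forces in N, time in s.
With the tool pointing down it reaches from about 0.4 to 0.85 m from the base axis. Payload 4.5 kg.
Tool frame: the origin (TCP) lies midway between the tips of the shut fingers; the grasp point (between the pads) lies 19 mm behind it; y points along the fingers, z is the direction in which the jaws open and shut, and the axes are right-handed (so a half turn about y gives the same grasp; the last joint's range is limited). The gripper opens to 88 mm and grips with 3 to 60 N. Pads are 18 mm wide; open, the fingers measure 123 mm over their backs; the gripper's body (75 mm by 187 mm) begins 45 mm behind the grasp point.
Start: joints at [1.229, 0.689, -0.195, 1.565, 0.157, 0.902, -0.215], TCP at [0.229, -0.581, 0.239] pointing down, gripper open.
Joint ranges: [-3.01, 3.01], [-0.46, 2.08], [-1.47, 1.51], [0.13, 2.56], [-1, 4.14], [0.04, 2.09], [-2.66, 2.66]. Speed limits (rad/s): [2.57, 2.57, 3.14, 3.14, 3.14, 3.14, 3.14].

## Interface

Orientations are given as a unit quaternion [x, y, z, w].
In Python, from plant import r, snapshot, get_calibration, job, boxes_of gives the robot as it stands. The module is installed in compiled form; this text tells all that it offers.
- The arm moves only by the shell command python3 -m handwheel 'ROWS' [OPENING] [FORCE]. ROWS is JSON, a list that holds one entry, the list of rows, each a list of 6 numbers: the shift along the tool's x, y, z as a fraction of full scale, then the turn, a rotation vector about the tool's x, y, z as a fraction of full scale. In form: [[[x, y, z, wx, wy, wz], ...]]. A call has 1 to 12 rows; each row is the pose to reach, as a shift and turn from the pose commanded when the call began, along the tool's axes at that moment, turning the shorter way round; what a row does not reach only later rows make up. Full scale, the value 1, is 100 cm for a shift and 180 degrees for a turn. A row lasts 1/12 s, in which the tool goes at most 41.7 mm and 7.16 degrees, less where a joint would pass 70% of its speed; a pose out of reach is approached as far as the arm can. A call with a number of a shift or a turn outside -1 to 1 is refused whole. A call with a gripper value outside its range is refused whole. OPENING is the opening, from -1 (shut) to 1 (fully open), set as the call begins (- or left out, the last holds). The fingers move at their own pace and stop on an object; FORCE is the grip in N (left out, the last holds). Time passes only in rows, so rows that repeat a pose let the fingers close. It gives the time, the measured TCP pose, the force and the opening at its end, in the units of the state.
- r.get_state(): the state, without advancing time (a new reading comes with each control period).
- snapshot(name): name is "side" or "top" or "wrist"; returns the picture (400x640x3 uint8, red, green, blue); there is no depth.
- get_calibration(name): a dict with "fx", "fy", "cx", "cy" (pixels), "T" (4x4, takes a point from camera to world coordinates). Camera axes: x right, y down, z forward; pixel columns grow to the right and rows downward; lengths in m; the calibration is good to about 2 mm. A picture is of the moment at which its call begins: read the wrist's pose just before it. get_calibration takes no time and is no camera call; for the wrist camera it gives the pose at the moment of the call.
- job.finish_job(): hands the job in, once; it reports no verdict.
Trained networks look in the newest picture that a camera, given by its name, has taken for a name from the list of things; names that differ only in an ending like _2 or _b are one class to them, and where a whole thing is asked for, a point or a joint stands for the part that bears it (a point fixed in the world has none). Each returns a list of dicts, best first, with "confidence" (0 to 1); they miss things now and then, are a little off and sometimes report something else, mostly with a low value. They report only what shows in the picture. A call takes as long as a camera call.
- boxes_of(thing, camera): "bbox" ([left, top, right, bottom] in pixels, round what is visible of it).
The state is a dict: "clock": time; "q": joint angles; "qd": joint speeds; "joint_torque": joint torques, N m; "tool_pos": TCP position; "eef_rot": TCP orientation; "contact_force": force on the tool from outside, world axes, zero at the start; "moment": the same for the moment, N m; "opening": opening from 0.0 (shut) to 1.0 (fully open).
Only numpy, scipy, OpenCV 4.12 (cv2) and the standard library are available. Lean on these libraries where they do the work, as an engineer would, in place of code of your own. Each camera call takes 0.05 s, during which the arm holds its last target. There are 200 camera calls.

## Task

Take the steel roller from the wooden rest and, keeping hold of it, lower its axle into the two open slots of the metal bench stand until you feel both ends bottom evenly, then slide it away from the slot mouths along the slot floors, under the lips, until it meets the stops, and let go. Do it gently: the stand's cheeks are clamped at an unknown height, so feel for the bottom and the stops instead of forcing the roller or dropping it, and leave the things around undisturbed.

Things in the scene. Friction and masses are not known exactly. Their poses are not given: they have to be found in the camera images.
- roller_center (a point): centre of the loose steel roller (0.22 to 0.45 kg), on its axis; y along the axle; the same either way round. Barrel 32 mm in diameter, 70 mm long, dark grooves toward its ends; then at each end a collar (18 mm diameter, 4 mm long) and a round axle end 8 mm in diameter; 132 mm over all. At the start it lies level in the wooden rest, its axis 46 mm above the surface.
- axle_end_1 (a point): tip of the axle end on the roller's +y side, on the axis, 66 mm from the centre
- axle_end_2 (a point): tip of the axle end on the roller's -y side, on the axis, 66 mm from the centre
- rest: fixed low wooden rest, 80 x 150 mm board 10 mm thick, with two V notches 50 mm either side of its centre (along its y) that carry the axle ends. Origin: centre of its underside, on the surface; z up; its y runs along the roller's axle.
- stand: fixed metal bench stand: foot 120 x 172 x 12 mm with two upright aluminium cheeks 10 mm thick, centred 50 mm either side of the origin along y (90 mm clear between them). Origin: underside of the foot, on the surface, below the middle between the two slot mouths; z up, y along the seated axle, x from the mouths toward the stops (away from the robot).
- slot_1 (a point): in the +y cheek, below its slot mouth (stand x = 0, y = 50 mm), 62 mm above the surface: the axis of an axle lying on the slot floor if the cheeks were clamped fully down. In truth both cheeks are clamped rigidly, alike, 0 to 26 mm higher; this height is not measured. The slot is L-shaped: 10.5 mm wide straight down to a flat floor, then along the floor in +x.
- slot_2 (a point): the same point in the -y cheek. Heights over the true axis of the axle on the floor: underside of the lips 6.5 mm, top of the lips (where the flared horns begin) 28 mm, tops of the horns 38 mm; the horns open to about 24 mm. Between the cheeks it is free to 25 mm below the axis, where a bridge plate joins them: hold the roller at its middle so that the fingertips stay clear of it.
- stops (a point): half-way between the two stops' seats (stand x = 14 mm, y = 0), 62 mm above the surface (clamping height not counted): the floor legs under the lips are 10.5 mm high and end at upright stops, where the axle's axis is 14 mm in +x from the mouths' middle
- dapping_block: brass dapping block, a 42 mm cube with hollows, a loose bystander; origin at the centre of its underside
- tin_round: flat round tin, 68 mm across, 13 mm high, a loose bystander; origin at the centre of its underside
- mould: rubber mould, 46 x 56 x 23 mm, a loose bystander; origin at the centre of its underside
- loupe: black eye loupe, 34 mm across, 30 mm high, a loose bystander; origin at the centre of its underside

How it is judged:
On the way:
1. held by the fingers, the roller stands with both axle ends low in the slots, below the mouths, and bears on the stand (x of axle_end_1 in the frame of stand between -0.007 and 0.007 m and x of axle_end_2 in the frame of stand between -0.007 and 0.007 m and z of axle_end_1 in the frame of stand between 0.057 and 0.091 m and z of axle_end_2 in the frame of stand between 0.057 and 0.091 m and y of roller_center in the frame of stand between -0.012 and 0.012 m and contact force between roller and stand above 1.5 N and contact force between the fingers and roller above 1 N), for 0.1 s.
At the end, for the whole second after the job is handed in: both axle ends lie on the slot floors under the lips, within 4.5 mm of the stops, the axle level within 1.7 degrees, the roller between the cheeks, released and at rest (x of axle_end_1 in the frame of stand between 0.0095 and 0.018 m and x of axle_end_2 in the frame of stand between 0.0095 and 0.018 m and z of axle_end_1 in the frame of stand between 0.057 and 0.091 m and z of axle_end_2 in the frame of stand between 0.057 and 0.091 m and y of roller_center in the frame of stand between -0.012 and 0.012 m and angle between roller_center's own y axis and vertical between 1.54 and 1.6 rad and linear speed of roller below 0.02 m/s); the robot touches nothing.
It fails at once if the roller is forced against the stand with more than 25 N (contact force between roller and stand above 25 N).
It fails at once if the robot itself presses on the stand with more than 25 N (contact force between any of the arm, the fingers and stand above 25 N).
It fails at once if the roller is dropped (moves faster than 0.3 m/s with no finger on it) (linear speed of roller above 0.3 m/s and contact force between the fingers and roller below 0.05 N).
It fails at once if a bystander is moved by more than 15 mm (distance of any of dapping_block, tin_round, mould, loupe from where it was at the start of the episode above 0.015 m).
It also fails if it takes over 58 s, if anything falls off the work surface, if the arm or the gripper's body presses on something with over 40 N, if the wrist force passes 120 N, or if a joint passes its speed limit or range.

## Working session

There is one attempt and no reset: what is moved stays moved. The work goes in short steps, Python scripts to look and compute and a shell command to move; the robot and the scene stay as the last step left them, time stands still between calls to the robot, and variables do not carry over. Pictures are saved under pics/ and viewed, about 8 in all and at most 12, crops included, and the job is handed in when it is done.

```bash
mkdir -p pics; ls; python3 - <<'E'
from plant import r,snapshot,get_calibration,job,boxes_of
import cv2,numpy as np
np.set_printoptions(precision=4,suppress=True)
s=r.get_state();print(s['clock'],s['tool_pos'],s['eef_rot'],s['opening'],s['contact_force'])
for c in ("side","top"):
    im=snapshot(c);cv2.imwrite(f'pics/{c}0.png',im[:,:,::-1])
    k=get_calibration(c);print(c,k['fx'],k['fy'],k['cx'],k['cy']);print(np.array(k['T']))
    for n in ("roller_center","rest","stand","dapping_block","tin_round","mould","loupe"):
        print(n,[(np.round(b['bbox'],1).tolist(),round(b['confidence'],2)) for b in boxes_of(n,c)[:2]])
print(r.get_state()['clock'])
E
```

```text
pics
0.0 [ 0.2291 -0.5808  0.2379] [-0.1323  0.6953 -0.694   0.1319] 0.9984950268392537 [ 0.9302 -0.6321  0.4223]
side 507.20018399303353 507.20018399303353 318.1476895886061 199.58736685226543
[[ 0.9911 -0.0489  0.1236  0.4077]
 [-0.1324 -0.4408  0.8878 -1.0994]
 [ 0.011  -0.8963 -0.4434  0.6114]
 [ 0.      0.      0.      1.    ]]
roller_center [([290.1, 234.8, 309.1, 268.3], 0.84), ([253.7, 206.3, 275.3, 230.6], 0.26)]
rest [([275.1, 239.5, 328.3, 296.5], 0.55)]
stand [([268.4, 139.1, 303.3, 199.0], 0.84)]
dapping_block [([253.0, 207.1, 277.3, 227.7], 0.57)]
tin_round [([344.4, 178.5, 352.7, 188.6], 0.47)]
mould [([253.6, 229.0, 280.1, 246.9], 0.64)]
loupe [([384.6, 280.5, 404.3, 301.3], 0.67), ([267.4, 143.2, 304.8, 199.1], 0.46)]
top 491.25708698925735 491.25708698925735 314.9018384656778 202.83332144226762
[[-0.0034 -0.9889  0.1483  0.3484]
 [-0.9998  0.0001 -0.0221  0.0232]
 [ 0.0218 -0.1483 -0.9887  1.5402]
 [ 0.      0.      0.      1.    ]]
roller_center [([359.8, 220.7, 402.1, 233.9], 0.5)]
rest [([353.8, 214.9, 404.3, 245.7], 0.56), ([213.3, 204.5, 270.5, 240.9], 0.47)]
stand [([210.7, 205.5, 268.0, 239.1], 0.84)]
dapping_block [([301.2, 243.1, 319.9, 257.4], 0.63)]
tin_round [([235.1, 159.9, 254.9, 176.4], 0.61)]
mould [([359.5, 221.5, 398.7, 232.2], 0.68), ([210.1, 203.4, 268.1, 238.5], 0.59)]
loupe []
0.8
```

```bash
python3 - <<'E'
import cv2,numpy as np
t=cv2.imread('pics/top0.png')[140:290,190:450];cv2.imwrite('pics/topc.png',cv2.resize(t,None,fx=3,fy=3,interpolation=cv2.INTER_CUBIC))
t=cv2.imread('pics/side0.png')[120:320,230:430];cv2.imwrite('pics/sidec.png',cv2.resize(t,None,fx=3,fy=3,interpolation=cv2.INTER_CUBIC))
E
```

```text
(no output)
```

View pics/topc.png

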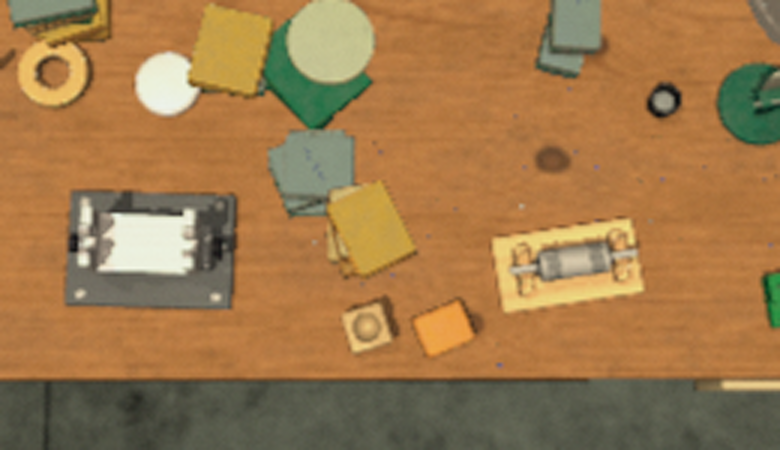

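View pics/sidec.png

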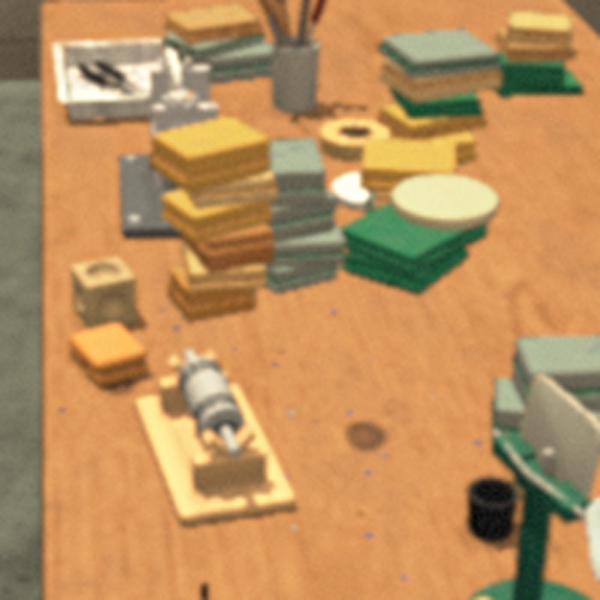

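The top crop shows the roller in its rest, with tips near (512,270) and (637,254). The stand foot has corners near (70,190), (235,195), (232,307) and (66,304). Between them stand tall stacks of blocks, with tops near (370,228) and (312,165). The side view shows the same stacks, with tops at (212,150) and (297,157). I'll convert these to positions.

```bash
cat > h.py <<'E'
import numpy as np
from plant import r,snapshot,get_calibration,job,boxes_of
from scipy.spatial.transform import Rotation as R
np.set_printoptions(precision=4,suppress=True)
def ray(k,p):
    T=np.array(k['T']);d=T[:3,:3]@[(p[0]-k['cx'])/k['fx'],(p[1]-k['cy'])/k['fy'],1];return T[:3,3],d
def onz(k,p,z):
    o,d=ray(k,p);return o+d*(z-o[2])/d[2]
def tri(a,b):
    (o1,d1),(o2,d2)=a,b
    s=np.linalg.lstsq(np.c_[d1,-d2],o2-o1,rcond=None)[0]
    p,q=o1+d1*s[0],o2+d2*s[1];return (p+q)/2,np.linalg.norm(p-q)
def proj(k,P):
    T=np.array(k['T']);c=T[:3,:3].T@(np.array(P)-T[:3,3]);return np.array([k['fx']*c[0]/c[2]+k['cx'],k['fy']*c[1]/c[2]+k['cy']])
def tomove(P,Rt=None):
    "shift fractions (tool axes) to take TCP to P and turn to Rt"
    s=r.get_state();R0=R.from_quat(s['eef_rot']);d=R0.inv().apply(np.array(P)-s['tool_pos'])
    w=(R0.inv()*Rt).as_rotvec()/np.pi if Rt is not None else np.zeros(3)
    return d,w
E
python3 - <<'E'
from h import *
t=get_calibration('top');s=get_calibration('side')
T=lambda p:(190+p[0]/3,140+p[1]/3);S=lambda p:(230+p[0]/3,120+p[1]/3)
a=onz(t,T((512,270)),.046);b=onz(t,T((637,254)),.046);print('tips',a,b,(a+b)/2,np.linalg.norm(a-b),np.degrees(np.arctan2(*(a-b)[:2])))
for p in ((70,190),(235,195),(232,307),(66,304)):print('foot',onz(t,T(p),.012))
print('yellow',tri(ray(t,T((370,228))),ray(s,S((212,150)))))
print('grey',tri(ray(t,T((312,165))),ray(s,S((297,157)))))
for n,p in dict(dap=(367,325),mould=(443,327),tin=(167,84),loupe=(664,100)).items():print(n,onz(t,T(p),.02))
R0=R.from_quat(r.get_state()['eef_rot']);print(R0.as_matrix())
k=get_calibration('wrist');print(k['fx'],np.array(k['T']),r.get_state()['q'])
E
```

```text
tips [ 0.4885 -0.1498  0.046 ] [ 0.5047 -0.2782  0.046 ] [ 0.4966 -0.214   0.046 ] 0.12942565225710265 -7.208531895069403
foot [0.576  0.3072 0.012 ]
foot [0.5707 0.1353 0.012 ]
foot [0.4537 0.1371 0.012 ]
foot [0.4571 0.3081 0.012 ]
yellow (array([ 0.5188, -0.0033,  0.1441]), np.float64(0.0017907122759266878))
grey (array([0.5904, 0.0525, 0.1101]), np.float64(0.008325489774667488))
dap [ 0.4344 -0.0023  0.02  ]
mould [ 0.4321 -0.0806  0.02  ]
tin [0.6875 0.2073 0.02  ]
loupe [ 0.671 -0.317  0.02 ]
[[-0.9302  0.      0.3669]
 [-0.3669 -0.0001 -0.9302]
 [-0.     -1.      0.0001]]
279.68209627930844 [[ 0.3666 -0.8822 -0.2955  0.3065]
 [-0.9304 -0.3476 -0.1165 -0.5522]
 [ 0.      0.3176 -0.9482  0.3856]
 [ 0.      0.      0.      1.    ]] [ 1.2289  0.6891 -0.1946  1.5653  0.1573  0.9025 -0.2151]
```

View pics/top0.png

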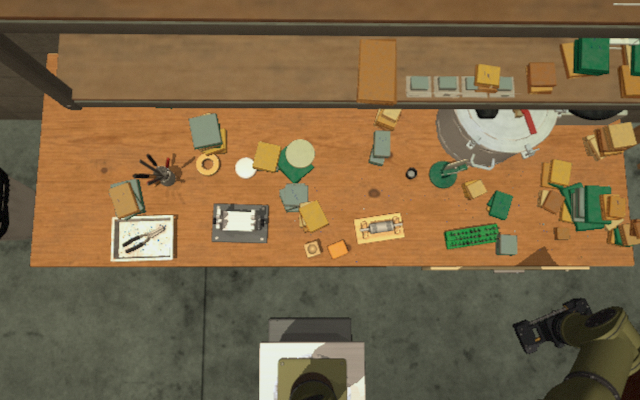

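```bash
python3 - <<'E'
from h import *
def Rt(yaw): # z_tool at yaw
    z=np.array([np.cos(yaw),np.sin(yaw),0]);y=np.array([0,0,-1.]);return R.from_matrix(np.c_[np.cross(y,z),y,z])
print(tomove([.4966,-.214,.20],Rt(np.radians(7.2))))
E
```

```text
(array([-0.3834,  0.0387, -0.2437]), array([-0.    , -0.4204,  0.    ]))
```

The full top view shows a pot and lamp at the right rear, outside my path, with only low objects near the front edge. I'll go above the roller by a slightly raised route.

```bash
python3 -m handwheel '[[[-0.032,-0.03,-0.02,0,-0.035,0],[-0.064,-0.05,-0.04,0,-0.07,0],[-0.096,-0.06,-0.06,0,-0.105,0],[-0.128,-0.06,-0.081,0,-0.14,0],[-0.16,-0.06,-0.101,0,-0.175,0],[-0.192,-0.06,-0.122,0,-0.21,0],[-0.224,-0.05,-0.142,0,-0.245,0],[-0.256,-0.03,-0.162,0,-0.28,0],[-0.288,-0.01,-0.183,0,-0.315,0],[-0.32,0.01,-0.203,0,-0.35,0],[-0.352,0.025,-0.224,0,-0.385,0],[-0.383,0.039,-0.244,0,-0.42,0]]]'
python3 -m handwheel '[[[0,0,0,0,0,0],[0,0,0,0,0,0],[0,0,0,0,0,0]]]'
python3 - <<'E'
from h import *;import cv2
s=r.get_state();print(s['clock'],s['tool_pos'],R.from_quat(s['eef_rot']).as_matrix(),s['contact_force'])
k=get_calibration('wrist');im=snapshot('wrist');cv2.imwrite('pics/w1.png',im[:,:,::-1])
print(k['fx'],k['cx'],k['cy'],np.array(k['T']))
for n in ("roller_center","rest"):print(n,[(np.round(b['bbox'],1).tolist(),round(b['confidence'],2)) for b in boxes_of(n,'wrist')[:2]])
a=proj(k,[.4885,-.1498,.046]);b=proj(k,[.5047,-.2782,.046]);print(a,b)
E
```

```text
clock: 1.8
tool_pos: [0.4962, -0.2132, 0.1991]
eef_rot: [0.531, -0.467, 0.467, -0.531]
contact_force: [0.3, -0.0, -0.7]
opening: 0.999
clock: 2.05
tool_pos: [0.4954, -0.215, 0.1999]
eef_rot: [0.53, -0.468, 0.468, -0.53]
contact_force: [0.0, -0.4, -0.7]
opening: 0.997
2.05 [ 0.4954 -0.215   0.1999] [[ 0.1233 -0.0007  0.9924]
 [-0.9924 -0.0007  0.1233]
 [ 0.0006 -1.     -0.0008]] [ 0.0003 -0.354  -0.7091]
279.68209627930844 322.87505077404046 199.10119279052563 [[ 0.9924  0.1167  0.0385  0.4853]
 [ 0.1229 -0.9408 -0.316  -0.1339]
 [-0.0007  0.3183 -0.948   0.3468]
 [ 0.      0.      0.      1.    ]]
roller_center [([306.8, 119.9, 339.6, 234.7], 0.73)]
rest [([286.2, 108.5, 359.4, 227.2], 0.59)]
[324.2896 121.6358] [324.3675 234.7842]
```

View pics/w1.png

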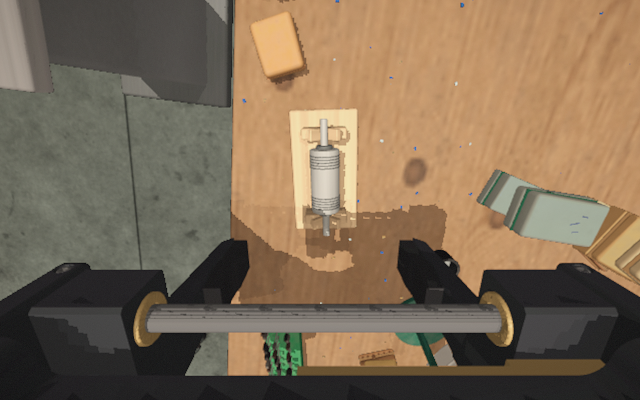

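The wrist view shows the roller upright in the picture, with tips at about (323.5,119.5) and (326,236), matching the boxes.

```bash
python3 - <<'E'
from h import *
k=get_calibration('wrist')
a=onz(k,(323.7,119.5),.046);b=onz(k,(326.0,236),.046);c=(a+b)/2
print(a,b,c,np.linalg.norm(a-b)); yaw=-np.degrees(np.arctan2((a-b)[0],(a-b)[1]));print(yaw)
z=np.array([np.cos(np.radians(yaw)),np.sin(np.radians(yaw)),0]);y=np.array([0,0,-1.]);Rt=R.from_matrix(np.c_[np.cross(y,z),y,z])
print(tomove([c[0],c[1],.027],Rt))
E
```

```text
[ 0.4875 -0.1492  0.046 ] [ 0.5064 -0.2813  0.046 ] [ 0.497  -0.2152  0.046 ] 0.13341025973214585
8.140955847716492
(array([-0.0011,  0.1734,  0.0021]), array([ 0.    , -0.0067,  0.0005]))
```

```bash
python3 -m handwheel '[[[0,0.02,0.001,0,-0.005,0],[-0.001,0.05,0.002,0,-0.005,0],[-0.001,0.08,0.002,0,-0.005,0],[-0.001,0.11,0.002,0,-0.005,0],[-0.001,0.135,0.002,0,-0.005,0],[-0.001,0.155,0.002,0,-0.005,0],[-0.001,0.166,0.002,0,-0.005,0],[-0.001,0.171,0.002,0,-0.005,0],[-0.001,0.171,0.002,0,-0.005,0],[-0.001,0.171,0.002,0,-0.005,0]]]'
python3 -m handwheel '[[[0,0,0,0,0,0],[0,0,0,0,0,0],[0,0,0,0,0,0],[0,0,0,0,0,0],[0,0,0,0,0,0],[0,0,0,0,0,0],[0,0,0,0,0,0],[0,0,0,0,0,0],[0,0,0,0,0,0],[0,0,0,0,0,0]]]' -1 20
```

```text
clock: 3.03
tool_pos: [0.498, -0.2138, 0.0299]
eef_rot: [-0.533, 0.463, -0.465, 0.534]
contact_force: [-0.4, 0.0, 0.8]
opening: 1.001
clock: 3.87
tool_pos: [0.4973, -0.2132, 0.0289]
eef_rot: [0.534, -0.464, 0.464, -0.534]
contact_force: [0.0, 0.5, 0.8]
opening: 0.355
```

```bash
python3 -m handwheel '[[[0,-0.005,0,0,0,0],[0,-0.015,0,0,0,0],[0,-0.03,0,0,0,0],[0,-0.06,0,0,0,0],[0,-0.09,0,0,0,0],[0,-0.12,0,0,0,0],[0,-0.15,0,0,0,0],[0,-0.18,0,0,0,0],[0,-0.21,0,0,0,0],[0,-0.23,0,0,0,0],[0,-0.23,0,0,0,0]]]'
python3 - <<'E'
from h import *
z=np.array([np.cos(np.radians(-1.5)),np.sin(np.radians(-1.5)),0]);y=np.array([0,0,-1.]);Rt=R.from_matrix(np.c_[np.cross(y,z),y,z])
s=r.get_state();print(s['tool_pos'],s['opening'],s['contact_force'],s['moment'])
print(tomove([.43,.222,.27],Rt))
E
```

```text
clock: 4.78
tool_pos: [0.4996, -0.2134, 0.2636]
eef_rot: [-0.533, 0.461, -0.466, 0.535]
contact_force: [0.9, 0.1, -3.8]
opening: 0.355
[ 0.4996 -0.2134  0.2636] 0.3546794953859947 [ 0.9059  0.0935 -3.8127] [-0.0489 -0.1582 -0.0334]
(array([-0.4408, -0.008 , -0.0081]), array([-0.0025,  0.0529,  0.001 ]))
```

```bash
python3 -m handwheel '[[[-0.03,0,0,0,0.004,0],[-0.07,0,-0.001,0,0.008,0],[-0.11,0,-0.002,0,0.013,0],[-0.15,0,-0.003,0,0.018,0],[-0.19,0,-0.004,0,0.023,0],[-0.23,0,-0.005,0,0.028,0],[-0.27,0,-0.006,0,0.033,0],[-0.31,0,-0.007,0,0.038,0],[-0.35,0,-0.008,0,0.043,0],[-0.385,0,-0.008,0,0.048,0],[-0.415,0,-0.008,0,0.052,0],[-0.44,0,-0.008,0,0.053,0]]]'
python3 -m handwheel '[[[0,0,0,0,0,0],[0,0,0,0,0,0],[0,0,0,0,0,0],[0,0,0,0,0,0]]]'
python3 - <<'E'
from h import *;import cv2
s=r.get_state();print(s['clock'],s['tool_pos'],R.from_quat(s['eef_rot']).as_matrix(),s['contact_force'],s['moment'],s['opening'])
k=get_calibration('wrist');im=snapshot('wrist');cv2.imwrite('pics/w2.png',im[:,:,::-1]);np.save('k2.npy',k,allow_pickle=True)
print(np.array(k['T']))
for n in ("stand","roller_center"):print(n,[(np.round(b['bbox'],1).tolist(),round(b['confidence'],2)) for b in boxes_of(n,'wrist')[:2]])
E
```

```text
clock: 5.78
tool_pos: [0.4262, 0.2236, 0.258]
eef_rot: [-0.495, 0.506, -0.505, 0.493]
contact_force: [-0.3, 0.1, -4.2]
opening: 0.357
clock: 6.12
tool_pos: [0.4279, 0.2193, 0.2582]
eef_rot: [0.494, -0.507, 0.507, -0.492]
contact_force: [0.4, 0.2, -3.5]
opening: 0.356
6.1167 [0.4279 0.2193 0.2582] [[-0.0284 -0.0015  0.9996]
 [-0.9996 -0.0023 -0.0284]
 [ 0.0024 -1.     -0.0014]] [ 0.4042  0.2144 -3.4764] [-0.0553 -0.0923  0.0372] 0.3560751082227737
[[ 0.9996 -0.0269 -0.0104  0.4305]
 [-0.0288 -0.9471 -0.3197  0.3012]
 [-0.0012  0.3199 -0.9475  0.4049]
 [ 0.      0.      0.      1.    ]]
stand [([339.5, 93.1, 438.3, 229.2], 0.64)]
roller_center [([287.9, 138.4, 354.6, 368.5], 0.89)]
```

View pics/w2.png

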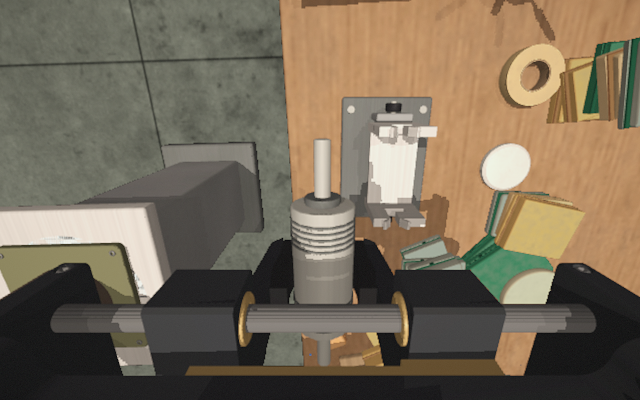

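The wrist view shows the held roller at centre, with its near tip at (322,140). The stand is at (342–432, 97–229). I'll zoom in on the stand to find the slots.

```bash
python3 - <<'E'
import cv2
t=cv2.imread('pics/w2.png')[85:235,330:450];cv2.imwrite('pics/w2c.png',cv2.resize(t,None,fx=4,fy=4,interpolation=cv2.INTER_CUBIC))
E
```

```text
(no output)
```

View pics/w2c.png

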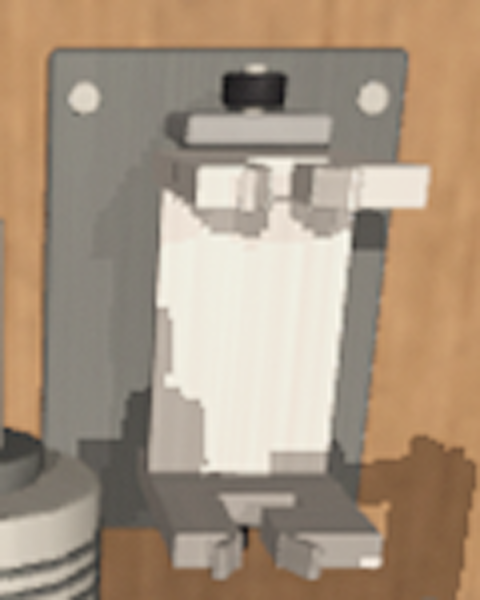

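```bash
python3 -m handwheel '[[[0,0,0.02,0,0,0],[0,0,0.05,0,0,0],[0,0,0.085,0,0,0],[0,0.01,0.115,0,0,0],[0,0.02,0.14,0,0,0],[0,0.03,0.155,0,0,0],[0,0.04,0.16,0,0,0],[0,0.04,0.16,0,0,0],[0,0.04,0.16,0,0,0],[0,0.04,0.16,0,0,0]]]'
python3 - <<'E'
from h import *;import cv2
s=r.get_state();print(s['clock'],s['tool_pos'],s['contact_force'],s['moment'],s['opening'])
k=get_calibration('wrist');im=snapshot('wrist');cv2.imwrite('pics/w3.png',im[:,:,::-1]);np.save('k3.npy',k,allow_pickle=True)
b=boxes_of("stand",'wrist');print([(np.round(b['bbox'],1).tolist(),round(b['confidence'],2)) for b in b[:2]])
p=[proj(k,[x,y,z]) for x in (.45,.58) for y in (.14,.31) for z in (0,.13)];lo=np.maximum(np.min(p,0)-5,0).astype(int);hi=np.max(p,0).astype(int)+5
print(lo,hi);cv2.imwrite('pics/w3c.png',cv2.resize(im[lo[1]:hi[1],lo[0]:hi[0],::-1],None,fx=3,fy=3,interpolation=cv2.INTER_CUBIC))
E
```

```text
clock: 7.1
tool_pos: [0.5867, 0.2176, 0.2194]
eef_rot: [-0.494, 0.506, -0.506, 0.494]
contact_force: [0.4, 0.5, -3.8]
opening: 0.35
7.1 [0.5867 0.2176 0.2194] [ 0.3993  0.5375 -3.8028] [-0.0157 -0.0169  0.0818] 0.3502513783681419
[([206.0, 96.3, 312.5, 249.4], 0.87)]
[142  86] [324 284]
```

View pics/w3c.png

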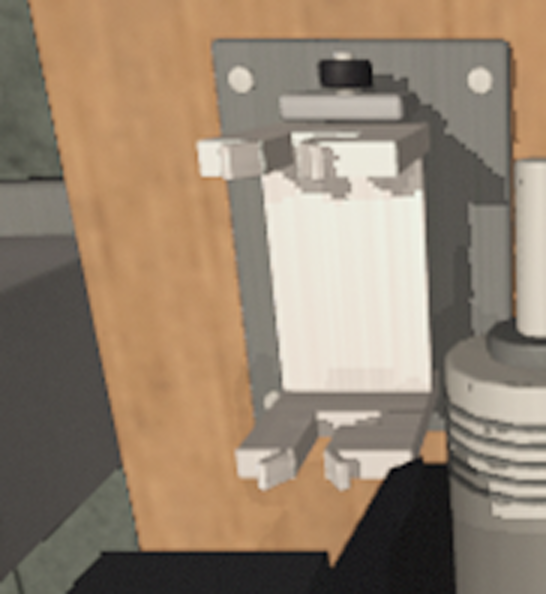

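```bash
cat > fit.py <<'E'
from h import *;import cv2
k2=np.load('k2.npy',allow_pickle=True).item();k3=np.load('k3.npy',allow_pickle=True).item()
A=lambda p:(330+p[0]/4,85+p[1]/4);B=lambda p:(142+p[0]/3,86+p[1]/3)
E
python3 - <<'E'
from fit import *
for p in ((50,48),(408,48),(45,525)):print('v2',onz(k2,A(p),.012))
for p in ((213,42),(508,42)):print('v3',onz(k3,B(p),.012))
print(tri(ray(k2,A((257,550))),ray(k3,B((311,464)))))
print(tri(ray(k2,A((272,187))),ray(k3,B((280,159)))))
# lip far ends, -y cheek outer top corners
print(tri(ray(k2,A((430,207))),ray(k3,B((395,178)))))
print(tri(ray(k2,A((382,568))),ray(k3,B((412,475)))))
E
```

```text
v2 [0.4562 0.3101 0.012 ]
v2 [0.5742 0.3067 0.012 ]
v2 [0.4532 0.1405 0.012 ]
v3 [0.4576 0.3087 0.012 ]
v3 [0.575  0.3057 0.012 ]
(array([0.5076, 0.172 , 0.1121]), np.float64(0.00018378368940826954))
(array([0.5077, 0.2721, 0.1057]), np.float64(0.00013325778980605033))
(array([0.5446, 0.2672, 0.1179]), np.float64(0.0003023308162466709))
(array([0.5419, 0.168 , 0.1158]), np.float64(0.001483509227355961))
```

```bash
python3 - <<'E'
from fit import *
O=np.array([.5077,.222,0]);Y=R.from_euler('z',-1.4,degrees=True);h=.022
out=[]
for f,k,lo,hi,s in (('w2',k2,(330,85),(450,235),5),('w3',k3,(195,85),(320,255),5)):
    im=cv2.imread(f'pics/{f}.png')[lo[1]:hi[1],lo[0]:hi[0]];im=cv2.resize(im,None,fx=s,fy=s,interpolation=cv2.INTER_CUBIC)
    P=lambda x,y,z:tuple(((proj(k,O+Y.apply([x,y,z]))-lo)*s+s/2).astype(int))
    for sy in (1,-1):
        for sx in (1,-1):
            zl,zh=.09+h,.1+h
            cv2.line(im,P(sx*.00525,sy*.045,zl),P(sx*.00525,sy*.055,zl),(0,0,255),1)
            cv2.line(im,P(sx*.012,sy*.045,zh),P(sx*.012,sy*.055,zh),(255,0,0),1)
            for yy in (.045,.055):cv2.line(im,P(sx*.00525,sy*yy,zl),P(sx*.012,sy*yy,zh),(0,200,0),1)
    out.append(im)
H=max(o.shape[0] for o in out);out=[cv2.copyMakeBorder(o,0,H-o.shape[0],0,0,cv2.BORDER_CONSTANT) for o in out]
im=np.hstack(out);im=cv2.resize(im,None,fx=.65,fy=.65,interpolation=cv2.INTER_AREA);cv2.imwrite('pics/ov.png',im);print(im.shape)
E
```

```text
(552, 796, 3)
```

View pics/ov.png

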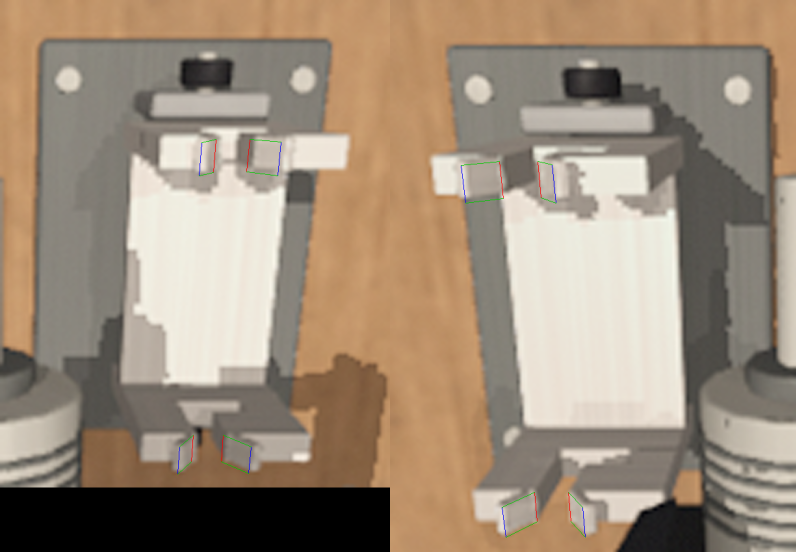

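The overlay agrees with the slot edges and horns in both views to about 1 mm. The stand origin is near (0.508, 0.222), yaw about −1.5° and the cheeks are raised by roughly 20 mm. Next I'll check how the roller sits in the hand and work out the move above the mouths.

```bash
python3 -m handwheel '[[[0,0,0,0,0,0]]]'; python3 - <<'E'
from fit import *
yaw=np.radians(-1.5);z=np.array([np.cos(yaw),np.sin(yaw),0]);y=np.array([0,0,-1.]);Rt=R.from_matrix(np.c_[np.cross(y,z),y,z])
# held roller near tip in w2: pose then
p=np.array([.4279,.2193,.2582]);print('tip pred',proj(k2,p+[.064*.028,.064,.017]),'seen ~ (322,139)')
print(onz(k2,(322,139),.2582+.017)-p)
s=r.get_state();print(s['tool_pos']);print(tomove([.5077,.224,.145],Rt))
E
```

```text
clock: 7.28
tool_pos: [0.5876, 0.2176, 0.2199]
eef_rot: [0.493, -0.506, 0.506, -0.494]
contact_force: [-0.3, -0.2, -2.9]
opening: 0.349
tip pred [322.6561 145.837 ] seen ~ (322,139)
[0.0016 0.0671 0.017 ]
[0.5876 0.2176 0.2199]
(array([-0.0044,  0.0749, -0.0801]), array([-0.0003,  0.0003, -0.0001]))
```

```bash
python3 -m handwheel '[[[0,0,-0.015,0,0,0],[-0.001,0.01,-0.035,0,0,0],[-0.002,0.025,-0.055,0,0,0],[-0.003,0.045,-0.07,0,0,0],[-0.003,0.06,-0.078,0,0,0],[-0.003,0.07,-0.08,0,0,0],[-0.003,0.075,-0.08,0,0,0],[-0.003,0.075,-0.08,0,0,0],[-0.003,0.075,-0.08,0,0,0],[-0.003,0.075,-0.08,0,0,0],[-0.003,0.075,-0.08,0,0,0]]]'
python3 - <<'E'
from h import *;import cv2
s=r.get_state();print(s['tool_pos'],R.from_quat(s['eef_rot']).as_matrix(),s['contact_force'],s['moment'])
k=get_calibration('wrist');im=snapshot('wrist');cv2.imwrite('pics/w4.png',im[100:400,120:520,::-1])
E
```

```text
clock: 8.2
tool_pos: [0.5091, 0.2225, 0.1448]
eef_rot: [0.493, -0.506, 0.507, -0.494]
contact_force: [-0.2, 0.2, -3.0]
opening: 0.354
[0.5091 0.2225 0.1448] [[-0.0269  0.0018  0.9996]
 [-0.9996  0.0009 -0.0269]
 [-0.0009 -1.      0.0018]] [-0.1955  0.2036 -3.0197] [-0.0445 -0.0482 -0.0022]
```

View pics/w4.png

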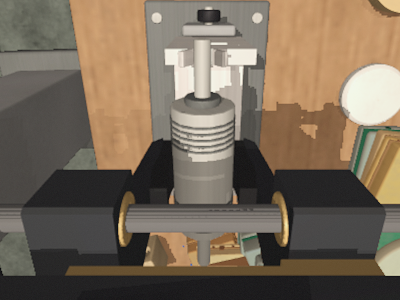

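The axle's near end lies centred between the +y horns, at about column 203 in the crop. I'll descend to just above the mouths, then go down in small steps.

```bash
python3 -m handwheel '[[[0,0.008,0,0,0,0],[0,0.018,0,0,0,0],[0,0.028,0,0,0,0],[0,0.034,0,0,0,0],[0,0.038,0,0,0,0],[0,0.038,0,0,0,0],[0,0.038,0,0,0,0]]]'
python3 -m handwheel '[[[0,0.002,0,0,0,0],[0,0.004,0,0,0,0],[0,0.006,0,0,0,0],[0,0.006,0,0,0,0]]]'
python3 -m handwheel '[[[0,0.002,0,0,0,0],[0,0.004,0,0,0,0],[0,0.006,0,0,0,0],[0,0.006,0,0,0,0]]]'
```

```text
clock: 8.83
tool_pos: [0.5081, 0.2223, 0.1056]
eef_rot: [-0.494, 0.507, -0.506, 0.493]
contact_force: [0.5, -0.5, -3.3]
opening: 0.35
clock: 9.17
tool_pos: [0.5081, 0.2221, 0.0998]
eef_rot: [0.493, -0.507, 0.507, -0.493]
contact_force: [0.3, 0.7, -3.6]
opening: 0.355
clock: 9.5
tool_pos: [0.508, 0.2221, 0.0936]
eef_rot: [-0.494, 0.507, -0.507, 0.493]
contact_force: [0.1, -0.3, -3.9]
opening: 0.353
```

```bash
python3 -m handwheel '[[[0,0.002,0,0,0,0],[0,0.004,0,0,0,0],[0,0.004,0,0,0,0]]]'
python3 -m handwheel '[[[0,0.002,0,0,0,0],[0,0.004,0,0,0,0],[0,0.004,0,0,0,0]]]'
python3 -m handwheel '[[[0,0.002,0,0,0,0],[0,0.004,0,0,0,0],[0,0.004,0,0,0,0]]]'
```

```text
clock: 9.75
tool_pos: [0.508, 0.2221, 0.0896]
eef_rot: [-0.494, 0.507, -0.507, 0.493]
contact_force: [0.1, -1.0, -3.6]
opening: 0.35
clock: 10.0
tool_pos: [0.508, 0.2221, 0.0856]
eef_rot: [-0.494, 0.507, -0.507, 0.493]
contact_force: [-0.0, 0.1, -3.3]
opening: 0.359
clock: 10.25
tool_pos: [0.508, 0.2221, 0.0816]
eef_rot: [-0.494, 0.507, -0.507, 0.493]
contact_force: [0.7, 0.2, -2.7]
opening: 0.355
```

```bash
python3 -m handwheel '[[[0,0.002,0,0,0,0],[0,0.004,0,0,0,0],[0,0.004,0,0,0,0]]]'
python3 -m handwheel '[[[0,0.001,0,0,0,0],[0,0.002,0,0,0,0],[0,0.003,0,0,0,0],[0,0.003,0,0,0,0]]]'
```

```text
clock: 10.5
tool_pos: [0.508, 0.2221, 0.0776]
eef_rot: [-0.494, 0.507, -0.507, 0.493]
contact_force: [0.9, -0.9, -3.5]
opening: 0.357
clock: 10.83
tool_pos: [0.5081, 0.2222, 0.0748]
eef_rot: [0.494, -0.507, 0.507, -0.493]
contact_force: [-0.4, -1.4, -3.9]
opening: 0.35
```

```bash
python3 -m handwheel '[[[0,0.001,0,0,0,0],[0,0.002,0,0,0,0],[0,0.002,0,0,0,0]]]'
```

```text
clock: 11.08
tool_pos: [0.5081, 0.2222, 0.0728]
eef_rot: [0.493, -0.507, 0.507, -0.493]
contact_force: [-0.4, -0.0, -4.0]
opening: 0.356
```

```bash
python3 -m handwheel '[[[0,0.001,0,0,0,0],[0,0.002,0,0,0,0],[0,0.002,0,0,0,0]]]'
```

```text
clock: 11.33
tool_pos: [0.5081, 0.2222, 0.0708]
eef_rot: [-0.493, 0.507, -0.507, 0.493]
contact_force: [-0.4, 0.5, -3.5]
opening: 0.359
```

```bash
python3 -m handwheel '[[[0,0.001,0,0,0,0],[0,0.0015,0,0,0,0],[0,0.0015,0,0,0,0]]]'
```

```text
clock: 11.58
tool_pos: [0.5081, 0.2222, 0.0694]
eef_rot: [0.493, -0.507, 0.507, -0.493]
contact_force: [0.0, -0.4, -3.9]
opening: 0.358
```

```bash
python3 -m handwheel '[[[0,0.001,0,0,0,0],[0,0.0015,0,0,0,0],[0,0.0015,0,0,0,0]]]'
```

```text
clock: 11.83
tool_pos: [0.5083, 0.2223, 0.0684]
eef_rot: [0.493, -0.506, 0.507, -0.494]
contact_force: [-1.3, 0.0, 1.3]
opening: 0.356
```

Fz rose by about 5 N at TCP z = 0.068. That matches the camera's estimate of the slot floor (h ≈ 22 mm). I'll check the moments for evenness and press slightly.

```bash
cat > st.py <<'E'
from h import *
s=r.get_state();R0=R.from_quat(s['eef_rot'])
print(s['tool_pos'],'F',s['contact_force'],'M',s['moment'],'rpy-err deg',np.degrees(R0.as_matrix()[2]), 'M about world x,y,z')
E
python3 st.py; python3 -m handwheel '[[[0,0.0003,0,0,0,0],[0,0.0003,0,0,0,0],[0,0.0003,0,0,0,0]]]'; python3 st.py
```

```text
[0.5083 0.2223 0.0684] F [-1.3406  0.0243  1.3487] M [-0.1817  0.0674  0.0458] rpy-err deg [ -0.0002 -57.2958   0.0288] M about world x,y,z
clock: 12.08
tool_pos: [0.5083, 0.2223, 0.0683]
eef_rot: [0.493, -0.506, 0.507, -0.494]
contact_force: [-1.7, -0.3, 4.7]
opening: 0.349
[0.5083 0.2223 0.0683] F [-1.685  -0.2597  4.6613] M [-0.2246  0.237  -0.0087] rpy-err deg [ -0.0018 -57.2958   0.0376] M about world x,y,z
```

```bash
python3 -m handwheel '[[[0,0,0,0,0,-0.001],[0,0,0,0,0,-0.0015],[0,0,0,0,0,-0.0015]]]'; python3 st.py
```

```text
clock: 12.33
tool_pos: [0.5083, 0.2222, 0.0683]
eef_rot: [0.494, -0.505, 0.508, -0.492]
contact_force: [-1.1, -0.9, 5.8]
opening: 0.355
[0.5083 0.2222 0.0683] F [-1.0604 -0.9382  5.8298] M [-0.3167  0.2225 -0.0388] rpy-err deg [  0.2822 -57.2951   0.0396] M about world x,y,z
```

```bash
for i in 1 2 3 4; do python3 -m handwheel '[[[0,0,0,0,0,0]]]' >/dev/null; python3 st.py; done
```

```text
[0.5083 0.2222 0.0683] F [-1.7646 -0.7099  5.3834] M [-0.2333  0.2389 -0.0294] rpy-err deg [  0.2785 -57.2951   0.0345] M about world x,y,z
[0.5083 0.2222 0.0683] F [-1.8027 -1.3412  5.6524] M [-0.2465  0.2872  0.0198] rpy-err deg [  0.2728 -57.2951   0.0383] M about world x,y,z
[0.5083 0.2222 0.0683] F [-1.6722 -1.1607  5.5489] M [-0.2093  0.2355 -0.0001] rpy-err deg [  0.2726 -57.2951   0.0396] M about world x,y,z
[0.5083 0.2222 0.0683] F [-1.499  -0.5685  6.4981] M [-0.2249  0.2259  0.0141] rpy-err deg [  0.2719 -57.2951   0.039 ] M about world x,y,z
```

```bash
python3 -m handwheel '[[[0,-0.0001,0,0,0,0.0007],[0,-0.0002,0,0,0,0.0015],[0,-0.0002,0.001,0,0,0.0015],[0,-0.0002,0.002,0,0,0.0015],[0,-0.0002,0.003,0,0,0.0015],[0,-0.0002,0.003,0,0,0.0015]]]'; python3 st.py
```

```text
clock: 13.17
tool_pos: [0.5084, 0.2222, 0.0682]
eef_rot: [-0.495, 0.507, -0.506, 0.492]
contact_force: [-7.2, -1.0, 10.8]
opening: 0.352
[0.5084 0.2222 0.0682] F [-7.2234 -0.9943 10.7619] M [-0.152   1.4316 -0.0879] rpy-err deg [  0.0697 -57.2952  -0.2403] M about world x,y,z
```

The slide was blocked: Fx = −7 N while Fz rose to 11 N. That could be floor friction or a lip wall. I'll ease off vertically and see whether it moves.

```bash
python3 -m handwheel '[[[0,-0.0003,0,0,0,-0.0015],[0,-0.0006,0,0,0,-0.0015],[0,-0.0006,0,0,0,-0.0015]]]'; python3 st.py;  python3 -m handwheel '[[[0,-0.0003,0,0,0,0],[0,-0.0006,0,0,0,0],[0,-0.0006,0,0,0,0]]]'; python3 st.py
```

```text
clock: 13.42
tool_pos: [0.5088, 0.2222, 0.0683]
eef_rot: [0.496, -0.506, 0.507, -0.491]
contact_force: [-5.7, 0.2, 4.9]
opening: 0.353
[0.5088 0.2222 0.0683] F [-5.6823  0.2035  4.8682] M [-0.1035  1.0539  0.0444] rpy-err deg [  0.3314 -57.2944  -0.2155] M about world x,y,z
clock: 13.67
tool_pos: [0.5115, 0.2222, 0.0687]
eef_rot: [0.494, -0.505, 0.508, -0.492]
contact_force: [-0.3, 0.2, -3.0]
opening: 0.351
[0.5115 0.2222 0.0687] F [-0.331   0.1563 -3.0019] M [ 0.0379 -0.1119 -0.0058] rpy-err deg [  0.2547 -57.2952   0.0179] M about world x,y,z
```

It was floor friction: with the pressure off, the roller moved freely 3 mm under the lip. I'll continue the slide just clear of the floor.

```bash
python3 -m handwheel '[[[0,0,0.001,0,0,0],[0,0,0.002,0,0,0],[0,0,0.003,0,0,0],[0,0,0.004,0,0,0],[0,0,0.004,0,0,0]]]'; python3 st.py
```

```text
clock: 14.08
tool_pos: [0.5157, 0.2219, 0.069]
eef_rot: [0.494, -0.505, 0.508, -0.492]
contact_force: [-0.3, -1.3, -3.7]
opening: 0.358
[0.5157 0.2219 0.069 ] F [-0.3058 -1.2909 -3.6764] M [-0.044  -0.1212 -0.0339] rpy-err deg [  0.2673 -57.2951   0.029 ] M about world x,y,z
```

```bash
python3 -m handwheel '[[[0,0,0.001,0,0,0],[0,0,0.002,0,0,0],[0,0,0.003,0,0,0],[0,0,0.003,0,0,0]]]'; python3 st.py
```

```text
clock: 14.42
tool_pos: [0.5185, 0.2219, 0.0691]
eef_rot: [0.494, -0.505, 0.508, -0.492]
contact_force: [0.8, -0.6, -4.3]
opening: 0.352
[0.5185 0.2219 0.0691] F [ 0.8222 -0.6181 -4.3253] M [-0.034  -0.0954  0.0325] rpy-err deg [  0.268  -57.2951   0.0218] M about world x,y,z
```

```bash
for i in 1 2; do python3 -m handwheel '[[[0,0,0.0007,0,0,0],[0,0,0.0013,0,0,0],[0,0,0.0013,0,0,0]]]' >/dev/null; python3 st.py; done
```

```text
[0.5196 0.2219 0.0691] F [ 0.22   -0.2274 -3.7932] M [-0.029  -0.0592 -0.0028] rpy-err deg [  0.2707 -57.2951   0.0128] M about world x,y,z
[0.521  0.2219 0.0691] F [-0.6012 -0.6755 -3.1104] M [-0.0592 -0.0876  0.0121] rpy-err deg [  0.2695 -57.2951   0.0154] M about world x,y,z
```

```bash
python3 -m handwheel '[[[0,0,0.0005,0,0,0],[0,0,0.001,0,0,0],[0,0,0.001,0,0,0]]]' >/dev/null; python3 st.py
```

```text
[0.5219 0.2219 0.0691] F [ 0.066  -0.0627 -2.9003] M [-0.0718 -0.1292  0.0071] rpy-err deg [  0.2697 -57.2951   0.0114] M about world x,y,z
```

```bash
for i in 1 2; do python3 -m handwheel '[[[0,0,0.0005,0,0,0],[0,0,0.001,0,0,0],[0,0,0.001,0,0,0]]]' >/dev/null; python3 st.py; done
```

```text
[0.5225 0.2218 0.069 ] F [-0.4117  0.2528 -3.5703] M [-0.0343  0.0335 -0.0567] rpy-err deg [  0.2808 -57.2951  -0.0297] M about world x,y,z
[0.5228 0.2218 0.069 ] F [-3.2531  0.3818 -2.1778] M [ 0.0284  0.6594 -0.1306] rpy-err deg [  0.3009 -57.2949  -0.099 ] M about world x,y,z
```

The −y end met its stop first, with Fx = −3 N and a yaw moment. I'll turn slightly to bring the +y end in and lower onto the floor.

```bash
python3 -m handwheel '[[[0,0,0,0,0.0015,0],[0,0,0,0,0.003,0],[0,0,0,0,0.003,0]]]' >/dev/null; python3 st.py; python3 -m handwheel '[[[0,0.0004,0,0,0,0],[0,0.0006,0,0,0,0],[0,0.0006,0,0,0,0]]]' >/dev/null; python3 st.py
```

```text
[0.523  0.2218 0.069 ] F [-4.8272  0.8676 -2.4458] M [ 0.0329  0.8722 -0.0109] rpy-err deg [  0.2962 -57.295   -0.0664] M about world x,y,z
[0.523  0.2218 0.0685] F [-4.9714  0.2823 -0.4904] M [0.0345 0.993  0.0177] rpy-err deg [  0.2994 -57.295   -0.0603] M about world x,y,z
```

```bash
python3 -m handwheel '[[[0,0.0002,-0.0004,0,0,0],[0,0.0003,-0.0008,0,0,0],[0,0.0003,-0.0008,0,0,0]]]' >/dev/null; python3 st.py
python3 - <<'E'
from h import *;import cv2
im=snapshot('wrist');cv2.imwrite('pics/w5.png',cv2.resize(im[60:340,180:460,::-1],None,fx=2,fy=2))
E
```

```text
[0.523  0.2219 0.0685] F [-5.1493 -0.1496  1.7912] M [-0.0372  0.7829 -0.0101] rpy-err deg [  0.2742 -57.2951   0.0248] M about world x,y,z
```

View pics/w5.png

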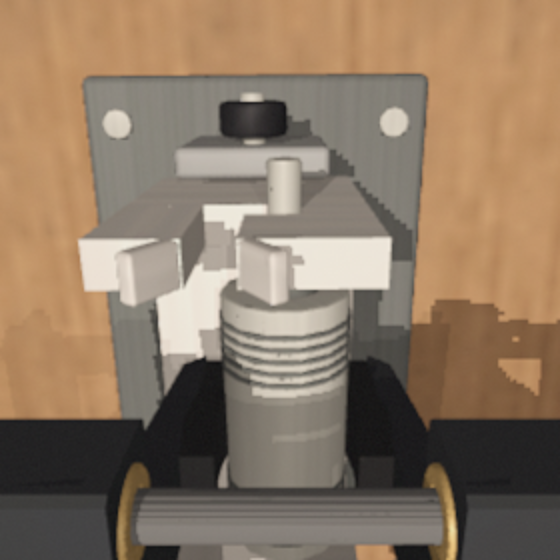

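The +y axle end shows beyond the cheek, under the lip on the stop side, near (284,185) in the crop. I'll release with a partial opening first.

```bash
python3 -m handwheel '[[[0,0,0,0,0,0],[0,0,0,0,0,0],[0,0,0,0,0,0],[0,0,0,0,0,0]]]' -0.15; python3 -m handwheel '[[[0,0,0,0,0,0],[0,0,0,0,0,0],[0,0,0,0,0,0],[0,0,0,0,0,0]]]' 0.1; python3 st.py
```

```text
clock: 16.8
tool_pos: [0.5243, 0.2219, 0.0685]
eef_rot: [0.491, -0.507, 0.511, -0.49]
contact_force: [-1.0, 0.0, 0.7]
opening: 0.426
clock: 17.13
tool_pos: [0.5231, 0.2218, 0.0682]
eef_rot: [0.492, -0.508, 0.51, -0.49]
contact_force: [0.1, -0.5, 0.1]
opening: 0.548
[0.5231 0.2218 0.0682] F [ 0.1469 -0.5447  0.1406] M [-0.0368 -0.0136  0.0369] rpy-err deg [  0.2675 -57.2952   0.0184] M about world x,y,z
```

Released: the forces are back to zero. I'll lift straight up slowly, then check.

```bash
python3 -m handwheel '[[[0,-0.003,0,0,0,0],[0,-0.008,0,0,0,0],[0,-0.016,0,0,0,0],[0,-0.03,0,0,0,0],[0,-0.05,0,0,0,0],[0,-0.075,0,0,0,0],[0,-0.1,0,0,0,0],[0,-0.125,0,0,0,0],[0,-0.15,0,0,0,0],[0,-0.16,0,0,0,0],[0,-0.16,0,0,0,0]]]'
python3 -m handwheel '[[[0,0,0,0,0,0],[0,0,0,0,0,0],[0,0,0,0,0,0],[0,0,0,0,0,0]]]'
python3 - <<'E'
from h import *;import cv2
k=get_calibration('wrist');im=snapshot('wrist');lo=(230,60);cr=cv2.resize(im[60:260,230:430,::-1],None,fx=3,fy=3,interpolation=cv2.INTER_CUBIC)
Y=R.from_euler('z',-1.5,degrees=True);O=np.array([.5082,.222,0])
for x,c in((.0095,(0,0,255)),(.014,(0,255,0)),(.018,(0,0,255))):
  for y in (.066,-.066):
    p=(proj(k,O+Y.apply([x,y,.0855]))-lo)*3;cv2.circle(cr,tuple(p.astype(int)),2,c,-1)
cv2.imwrite('pics/w6.png',cr);print([(np.round(b['bbox'],1).tolist(),round(b['confidence'],2)) for b in boxes_of('roller_center','wrist')[:2]])
E
python3 st.py
```

```text
clock: 18.05
tool_pos: [0.5244, 0.2235, 0.2311]
eef_rot: [0.49, -0.507, 0.511, -0.492]
contact_force: [-0.2, -0.5, 0.5]
opening: 0.553
clock: 18.38
tool_pos: [0.5223, 0.2222, 0.2268]
eef_rot: [0.493, -0.508, 0.51, -0.489]
contact_force: [-1.0, -0.4, 0.3]
opening: 0.551
[([308.3, 122.0, 337.6, 228.1], 0.96)]
[0.5226 0.2224 0.2272] F [0.1017 0.1475 0.0066] M [ 0.0217 -0.0979 -0.0031] rpy-err deg [  0.3183 -57.2948  -0.0863] M about world x,y,z
```

View pics/w6.png

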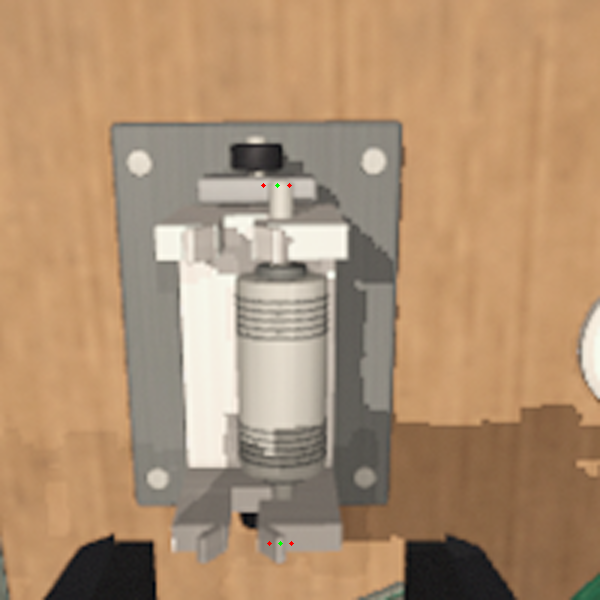

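The roller lies between the cheeks with both axle ends under the lips. Its +y tip at (282,188) coincides with the projected 14 mm mark (277,185), and the gripper is clear.

```bash
python3 -c "
from plant import job,r
print(job.finish_job(), r.get_state()['clock'])"
```

```text
the job is handed in; nothing more can be done
the job is handed in; nothing more can be done
```

I took the roller from its rest, lowered it into the slots, slid it to the stops and let go. The job was handed in at about 18.5 s of the 58 s allowed; no verdict is reported.

- **Bottoming:** The axle met the floor with a contact of about 8–9 N. That puts the cheeks about 23 mm above fully down, against the camera's estimate of about 22 mm. The moments showed roughly even bearing after a 0.3° tilt correction.
- **Slide:** The first attempt stuck on floor friction (7 N sideways, with vertical contact rising to about 14 N, under the 25 N limit). I eased off vertically and it moved freely.
- **Stops:** The −y end touched first. After a 0.5° turn both ends bore evenly at about 5 N.
- **Last checks:** After release the forces were back to zero. In the final wrist picture the roller lies between the cheeks, under the lips, with its +y tip within about 2 mm of the 14 mm stop mark.
- **Not checked:** The −y tip was hidden under its lip, so its seating rests on the force readings. I did not take a final picture of the bystanders, but nothing in the forces suggested contact with one.

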